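# Locate a fixture plate on its two pins and swing the hold-down strap over it

## Robot

A 6-joint arm with a two-finger parallel gripper is mounted at the origin on a cart in front of the work surface, level with it; the furniture and walls round the work are solid. World frame = base frame: x ahead of the robot, y to its left, z up, the work surface at z = 0. Lengths are in m, angles in rad, forces in N, time in s.
With the tool pointing down it reaches from about 0.4 to 0.825 m from the base axis. Payload 7 kg.
Tool frame: the origin (TCP) lies on the centre line of the jaws, within the pads' length; the fingertips stand tip_reach ahead of it and the grasp point (between the pads) is the TCP (tip_reach is the distance from the TCP to the fingertips, in m); z points along the fingers, y is the line along which they close (so a half turn about z gives the same grasp; the last joint's range is limited). The gripper opens to 88 mm and grips with 3 to 60 N. Pads are 19 mm wide; open, the fingers measure 130 mm over their backs; the gripper's body (78 mm by 193 mm) begins 47 mm behind the grasp point.
Start: joints at [1.396, 0.359, 0.012, 0, -1.224, -0.288], TCP at [0.301, 0.604, 0.246] pointing down, gripper open.
Joint ranges: [-3.07, 3.07], [-1.43, 2.12], [-1.02, 1.25], [-3.03, 1.67], [-3.05, -0], [-3.03, 3.03]. Speed limits (rad/s): [2.39, 2.39, 3.01, 3.14, 3.14, 3.14].

## Interface

Orientations are given as [roll, pitch, yaw] about the fixed x, y, z axes, in that order (R = Rz(yaw) Ry(pitch) Rx(roll)).
In Python, from station import get_state, grab_frame, calibration, job_done, find_in, mark_of, tip_reach gives the robot as it stands.
- The arm moves only by the shell command python3 -m handwheel 'ROWS' [OPENING] [FORCE]. ROWS is JSON, a list of rows, each an object with "delta_pos": the shift along the world's x, y, z in units of 30 mm (1.0 is 30 mm), a list of three; "dr": the turn, a rotation vector about the world's x, y, z in degrees, a list of three. In form: [{"delta_pos": [tx, ty, tz], "dr": [rx, ry, rz]}, ...]. A call has 1 to 10 rows; each row shifts and turns the commanded pose from where the row before left it; what a row does not reach is not made up. A row lasts 1/10 s, in which the tool goes at most 50 mm and 8.59 degrees, less where a joint would pass 70% of its speed; a pose out of reach is approached as far as the arm can. A call is refused whole if a number of a shift passes 1 or a number of a turn 8.59, either way. A call with a gripper value outside its range is refused whole. OPENING is the closure, from -1 (fully open) to 1 (shut), set as the call begins (- or left out, the last holds). The fingers move at their own pace and stop on an object; FORCE is the grip in N (left out, the last holds). Time passes only in rows, so rows that do not move let the fingers close. It gives the time, the measured TCP pose, the force, the opening and the grip force at its end, in the units of the state.
- get_state(): the state, without advancing time (a new reading comes with each control period).
- grab_frame(name): name is "side" or "top"; returns the picture (420x560x3 uint8, red, green, blue); there is no depth.
- calibration(name): a dict with "fx", "fy", "cx", "cy" (pixels), "extrinsics" (4x4, takes a point from world to camera coordinates). Camera axes: x right, y down, z forward; pixel columns grow to the right and rows downward; lengths in m; the calibration is good to about 2 mm. A picture is of the moment at which its call begins. calibration takes no time and is no camera call.
- job_done(): hands the job in; it is judged then, once.
Trained networks look in the newest picture that a camera, given by its name, has taken for a name from the list of things; names that differ only in an ending like _2 or _b are one class to them, and where a whole thing is asked for, a point or a joint stands for the part that bears it (a point fixed in the world has none). Each returns a list of dicts, best first, with "conf" (0 to 1); they miss things now and then, are a little off and sometimes report something else, mostly with a low value. They report only what shows in the picture. A call takes as long as a camera call.
- find_in(camera, query): "location" ([column, row] in pixels, amid what is visible of it).
- mark_of(camera, query): "location" ([column, row] in pixels: a listed point, or the origin of a listed thing).
The state is a dict: "t": time; "q": joint angles; "qd": joint speeds; "joint_efforts": joint torques, N m; "eef_pos": TCP position; "ee_rot": TCP orientation; "force": force on the tool from outside, world axes, zero at the start; "moment": the same for the moment, N m; "width": finger opening in m; "gripper_force": force on a finger pad.
Only numpy, scipy, OpenCV 4.12 (cv2) and the standard library are available. Lean on these libraries where they do the work, as an engineer would, in place of code of your own. Each camera call takes 0.05 s, during which the arm holds its last target. There are 200 camera calls.

## Task

The fixture plate with the clamped flange was laid down a little too near and too far to the right, so its far side is riding on the two locating pins of the dark subplate. With the fingertips nudge the plate sideways over the subplate until its round hole and its slot drop over the pins and it lies flat, then push the swing strap by its stud round over the plate's far edge as far as it goes. Do not lift or carry the plate, and leave the other things where they are.

Things in the scene. Friction and masses are not known exactly. Their poses are not given: they have to be found in the camera images.
- subplate: dark steel base plate 168 x 210 x 12 mm (x, y, z), bolted to the granite. Origin: centre of its underside, on the granite. Its x axis points to the far side (away from the robot), y to the left, z up; it may be turned up to 0.3 rad about z. All 'subplate frame' values are in mm in this frame.
- fixture_plate: loose aluminium plate 100 x 140 x 12 mm (x, y, z), 0.6 kg, with a flange and two toe clamps (x -41 to 17, y +-54) standing 24 mm above its top. Origin: centre of its underside. Starts 1 to 7 mm towards subplate -x, 14 to 21 mm towards -y, turned up to 0.09 rad, far side 8 mm up on the pins, near lower edge on the subplate. Located: origin at subplate frame (0, 0, 12), axes parallel.
- round_hole (a point): centre of the round hole, diameter 10 mm, at the plate's underside; in the plate's frame (30, 42, 0) mm. Goes over the left pin.
- slot (a point): centre of the slot, 10 mm wide (x) and 15 mm long (y), at the plate's underside; in the plate's frame (30, -42, 0) mm. Goes over the right pin.
- round_pin_tip (a point): tip of the left locating pin: 8 mm diameter, stands 8 mm out of the subplate, the upper 4 mm rounded to a bullet nose; subplate frame (30, 42, 20) mm.
- slot_pin_tip (a point): tip of the right locating pin, same shape; subplate frame (30, -42, 20) mm.
- swing_strap (a joint): angle (rad) of the flat hold-down strap on its upright pivot behind the plate's far edge. 0: points to subplate +y, along the far edge; starts at -0.45 to -0.1 (away from the plate); grows anticlockwise from above; stop at 1.57, pointing to -x over the plate. Light friction, stays put. 16 mm wide, 46 mm long, 26 to 32 mm above the granite: passes over the plate only when that is down.
- strap_stud (a point): middle of the upright finger stud on the strap, 36 mm from the pivot axis: 8 mm waist, 11 mm head, from 32 to 49 mm above the granite.
- strap_pivot (a point): on the strap's pivot axis; subplate frame (68, 0, 29) mm; screw head 13 mm wide up to 38 mm above the granite, post below it 18 to 24 mm wide.
- gauge_block: bystander: steel gauge block standing on edge, 19 x 36 x 30 mm, near side of the subplate, left; origin at its underside.
- brass_fitting: bystander: small upright brass hose fitting, 12 mm wide, 23 mm tall, near side of the subplate, right; origin at its underside.
- setting_ring: bystander: steel setting ring, 52 mm diameter, 18 mm tall, behind the subplate, right; origin at its underside.
- eye_loupe: bystander: black eye loupe, 34 mm wide, 30 mm tall, right of the subplate; origin at its underside.

How it is judged:
On the way, in this order (a step that is already met when the one before it is completed fails the run):
1. the plate lies flat on the subplate with both holes over the pins while the strap is still open (z of fixture_plate in the frame of subplate below 0.0138 m and angle between the z axis of fixture_plate and the z axis of subplate, either way round below 0.03 rad and horizontal distance between round_hole and round_pin_tip below 0.003 m and horizontal distance between slot and slot_pin_tip below 0.005 m and value of joint swing_strap below 0.6 rad), for 0.2 s.
2. the strap is swung over the plate (value of joint swing_strap above 1.4 rad), for 0.2 s.
At the end, for the whole second after the job is handed in: The plate lies flat on the subplate (underside within 1.8 mm, tilt under 0.03 rad), round hole within 3 mm and slot within 5 mm of their pins, at rest, and the strap is swung over it to beyond 1.4 rad (stop at 1.57) (z of fixture_plate in the frame of subplate below 0.0138 m and angle between the z axis of fixture_plate and the z axis of subplate, either way round below 0.03 rad and horizontal distance between round_hole and round_pin_tip below 0.003 m and horizontal distance between slot and slot_pin_tip below 0.005 m and value of joint swing_strap above 1.4 rad and linear speed of fixture_plate below 0.01 m/s); the robot touches nothing.
It fails at once if the plate is lifted off the pins or tipped up (z of fixture_plate in the frame of subplate above 0.024 m or angle between fixture_plate's own z axis and vertical above 0.25 rad).
It fails at once if a bystander is moved more than 20 mm (distance of any of gauge_block, brass_fitting, setting_ring, eye_loupe from where it was at the start of the episode above 0.02 m).
It also fails if it takes over 64 s, if anything falls off the work surface, if the arm or the gripper's body presses on something with over 40 N, if the wrist force passes 120 N, or if a joint passes its speed limit or range.

## Working session

There is one attempt and no reset: what is moved stays moved. The work goes in short steps, Python scripts to look and compute and a shell command to move; the robot and the scene stay as the last step left them, time stands still between calls to the robot, and variables do not carry over. Pictures are saved under pics/ and viewed, at most 10 in all, crops included, and the job is handed in when it is done.

```bash
mkdir -p pics; cat > h.py <<'E'
import numpy as np, cv2
from station import *
def ray(cam,px):
    c=calibration(cam);T=np.array(c["extrinsics"]);R,t=T[:3,:3],T[:3,3]
    d=R.T@np.array([(px[0]-c["cx"])/c["fx"],(px[1]-c["cy"])/c["fy"],1]);return -R.T@t,d
def atz(cam,px,z):
    o,d=ray(cam,px);return o+d*(z-o[2])/d[2]
def proj(cam,p):
    c=calibration(cam);T=np.array(c["extrinsics"]);q=T[:3,:3]@np.array(p)+T[:3,3]
    return np.array([c["fx"]*q[0]/q[2]+c["cx"],c["fy"]*q[1]/q[2]+c["cy"]])
E
python3 - <<'E'
from h import *
np.set_printoptions(precision=4,suppress=True)
for c in("top","side"):
    cv2.imwrite(f"pics/{c}0.png",grab_frame(c)[:,:,::-1]); print(c,ray(c,(280,210)))
    for q,z in [("subplate",0),("fixture_plate",.016),("round_hole",.02),("slot",.02),("round_pin_tip",.02),("slot_pin_tip",.02),("strap_stud",.04),("strap_pivot",.029),("gauge_block",0),("brass_fitting",0),("setting_ring",0),("eye_loupe",0)]:
        for r in mark_of(c,q)[:1]: print(q,round(r["conf"],2),np.round(r["location"]),atz(c,r["location"],z))
s=get_state();print(tip_reach() if callable(tip_reach) else tip_reach,s["eef_pos"],s["ee_rot"],s["t"],s["force"])
E
```

```text
top (array([ 0.4295, -0.1779,  0.8843]), array([ 0.1487, -0.0028, -0.9892]))
fixture_plate 0.81 [269. 215.] [ 0.5486 -0.1556  0.016 ]
round_hole 0.74 [254. 193.] [ 0.5975 -0.1218  0.02  ]
slot 0.84 [291. 203.] [ 0.5754 -0.2047  0.02  ]
round_pin_tip 0.73 [219. 252.] [ 0.4662 -0.0505  0.02  ]
slot_pin_tip 0.98 [281. 198.] [ 0.587  -0.1819  0.02  ]
strap_stud 0.54 [254. 163.] [ 0.6598 -0.1208  0.04  ]
strap_pivot 0.6 [271. 177.] [ 0.6322 -0.1587  0.029 ]
gauge_block 0.44 [220. 255.] [ 0.4603 -0.0489  0.    ]
brass_fitting 0.46 [278. 271.] [ 0.428  -0.1772  0.    ]
setting_ring 0.53 [317. 158.] [ 0.6856 -0.2644  0.    ]
eye_loupe 0.71 [340. 206.] [ 0.5731 -0.3164  0.    ]
side (array([0.2667, 0.3998, 0.6115]), array([ 0.3822, -0.6832, -0.6223]))
subplate 0.69 [291. 249.] [ 0.5629 -0.1738  0.    ]
fixture_plate 0.93 [290. 249.] [ 0.5575 -0.1591  0.016 ]
round_hole 0.8 [263. 251.] [ 0.5982 -0.1257  0.02  ]
slot 0.64 [352. 274.] [ 0.4283 -0.1523  0.02  ]
round_pin_tip 0.65 [254. 258.] [ 0.6023 -0.1012  0.02  ]
slot_pin_tip 0.86 [283. 237.] [ 0.5838 -0.1792  0.02  ]
strap_stud 0.78 [239. 233.] [ 0.6509 -0.1273  0.04  ]
strap_pivot 0.78 [256. 237.] [ 0.6234 -0.1437  0.029 ]
gauge_block 0.47 [309. 318.] [ 0.4578 -0.0411  0.    ]
brass_fitting 0.71 [309. 318.] [ 0.4587 -0.0425  0.    ]
setting_ring 0.73 [268. 210.] [ 0.6658 -0.2604  0.    ]
eye_loupe 0.48 [321. 212.] [ 0.5619 -0.3098  0.    ]
0.019 [0.3014 0.604  0.2455] [ 3.1416 -0.     -0.4628] 1.3 [-0.6759  0.1396 -0.0157]
```

View pics/top0.png

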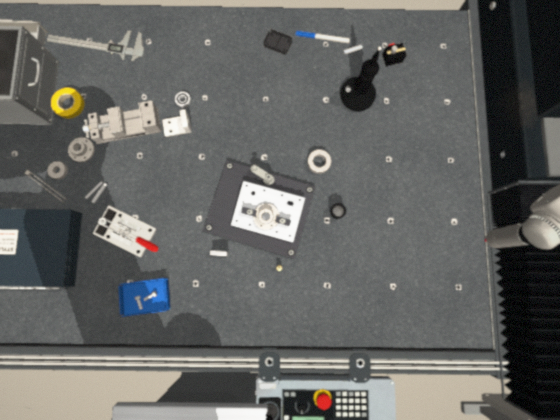

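View pics/side0.png

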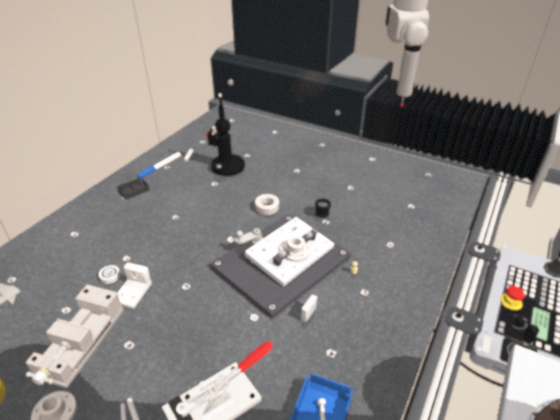

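The top picture shows the dark subplate around (260,205), turned clockwise from above, with the white plate at (268,212), the strap at (262,174), the ring at (319,160), the loupe at (338,211), the gauge block at (219,248) and the brass fitting at (279,267). The side picture agrees. Next come enlarged crops to get edges.

```bash
python3 - <<'E'
from h import *
a=cv2.imread("pics/top0.png")[145:280,195:355]; b=cv2.imread("pics/side0.png")[190:330,200:370]
cv2.imwrite("pics/topc.png",cv2.resize(a,None,fx=4.4,fy=4.4,interpolation=cv2.INTER_CUBIC))
cv2.imwrite("pics/sidec.png",cv2.resize(b,None,fx=4.2,fy=4.2,interpolation=cv2.INTER_CUBIC))
E
```

```text
(no output)
```

View pics/topc.png

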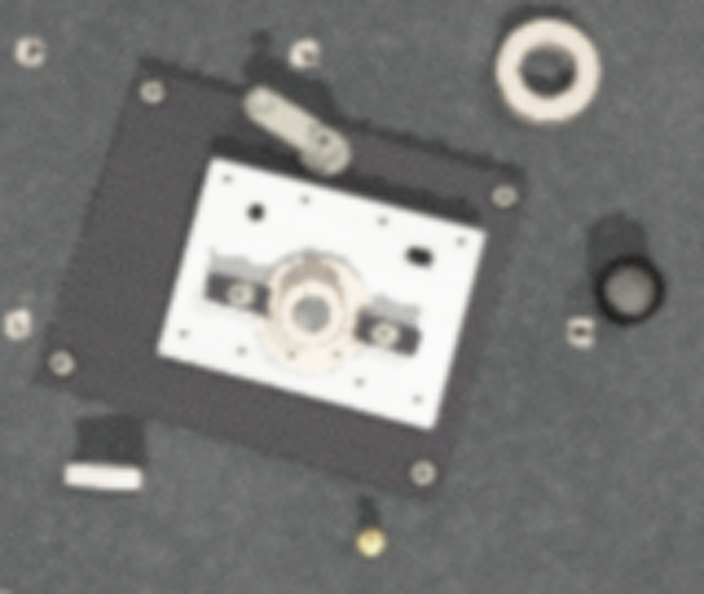

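View pics/sidec.png

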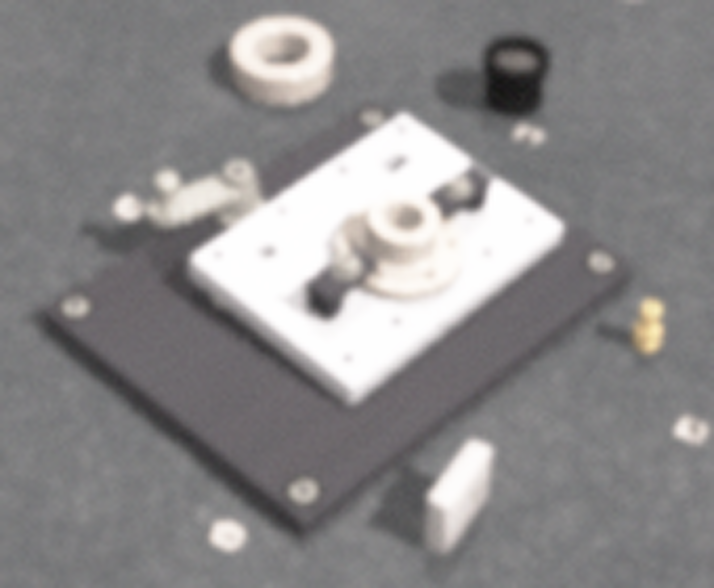

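```bash
cat > fit.py <<'E'
from h import *
from scipy.optimize import least_squares
from scipy.spatial.transform import Rotation as R
def fit(P,obs,z,tilt=0,w=(1,1)):
    # obs: {cam: Nx2 px}; x,y,yaw
    def pts(p): return R.from_euler("ZY",[p[2],-tilt]).apply(P)+[p[0],p[1],z]
    f=lambda p: np.concatenate([(np.array([proj(c,q) for q in pts(p)])-o).ravel() for c,o in obs.items()])
    r=least_squares(f,[.55,-.15,-.25]); return r.x,r.fun
E
python3 - <<'E'
from fit import *
np.set_printoptions(precision=4,suppress=True)
t=lambda a:(np.array(a)+.5)/4.4-.5+[195,145]
s=lambda a:(np.array(a)+.5)/4.2-.5+[200,190]
# order FL FR NR NL
bt=t([(151,92),(505,195),(423,473),(61,362)]);bs=s([(76,307),(372,118),(600,262),(304,491)])
d=[np.array([atz(c,p,.012) for p in o]) for c,o in(("top",bt),("side",bs))]
for q in d: print(q[:,:2].mean(0),np.linalg.norm(q[0]-q[1]),np.linalg.norm(q[0]-q[3]))
def f(p):
    B=np.array([[p[3],p[4],0],[p[3],-p[4],0],[-p[3],-p[4],0],[-p[3],p[4],0]])
    W=R.from_euler("Z",p[2]).apply(B)+[p[0],p[1],.012]
    return np.concatenate([(np.array([proj(c,w) for w in W])-o).ravel() for c,o in(("top",bt),("side",bs))])
r=least_squares(f,[.55,-.15,-.25,.07,.09]);S=r.x;print("sub",S,abs(r.fun).max())
P=np.array([[50,70,12],[50,-70,12],[-50,-70,12],[-50,70,12]])/1000
o={"top":t([(212,158),(486,232),(434,428),(158,354)]),"side":s([(190,262),(403,112),(565,228),(351,394)])}
tilt=.1
for ob in(o,{"top":o["top"]},{"side":o["side"]}):
    p,fun=fit(P,ob,.012+.05*np.sin(tilt),tilt)
    d=R.from_euler("Z",-S[2]).apply([*(p[:2]-S[:2]),0]);print("plate",p,"in sub",d*1000,p[2]-S[2],abs(fun).max())
W=lambda v:R.from_euler("Z",S[2]).apply(np.array(v)/1000)+[S[0],S[1],0]
print("pivot",W([68,0,29]))
for c,px in(("top",t((262,100))),("side",s((127,207)))): # stud head guesses
    q=atz(c,px,.049)-[S[0],S[1],0];print("stud",R.from_euler("Z",-S[2]).apply(q)*1000)
for q in((68,0,38),(30,42,20)): print([proj("top",W(q))*4.4-np.array([195,145])*4.4,proj("side",W(q))*4.2-np.array([200,190])*4.2])
E
```

```text
[ 0.5648 -0.1344] 0.18880290873107042 0.14515178895007153
[ 0.5632 -0.1343] 0.1871429796025224 0.14539817929400606
sub [ 0.5639 -0.1346 -0.2777  0.0728  0.094 ] 0.600289291426094
plate [ 0.5552 -0.1528 -0.2521] in sub [ -3.3305 -19.8877   0.    ] 0.025638660727672347 1.393256873129019
plate [ 0.5565 -0.1542 -0.2501] in sub [ -1.7105 -20.9035   0.    ] 0.02762905694848644 0.21075465352035394
plate [ 0.5536 -0.1504 -0.2547] in sub [ -5.5524 -18.0626   0.    ] 0.022993288493147912 0.6288797546915248
pivot [ 0.6293 -0.1532  0.029 ]
stud [77.2363 33.9405 49.    ]
stud [73.498  59.7304 49.    ]
[array([321.467 , 140.4688]), array([234.8825, 167.472 ])]
[array([220.3949, 195.7333]), array([223.9937, 282.0041])]
```

Subplate at (0.564, -0.135), yaw -0.278. The plate is about (-3, -20) mm from located and turned +0.025, and the stud is near -0.27 rad, all within the given ranges. I'll push it from the right first, with the fingers spread along subplate x so the edge aligns to them.

```bash
R='{"delta_pos":[0.25,-0.94,-0.14],"dr":[0,0,-2.65]}'; 
python3 -m handwheel '[{"delta_pos":[0.25,-0.94,-0.14],"dr":[0,0,-2.65]},{"delta_pos":[0.25,-0.94,-0.14],"dr":[0,0,-2.65]},{"delta_pos":[0.25,-0.94,-0.14],"dr":[0,0,-2.65]},{"delta_pos":[0.25,-0.94,-0.14],"dr":[0,0,-2.65]},{"delta_pos":[0.25,-0.94,-0.14],"dr":[0,0,-2.65]},{"delta_pos":[0.25,-0.94,-0.14],"dr":[0,0,-2.65]},{"delta_pos":[0.25,-0.94,-0.14],"dr":[0,0,-2.65]},{"delta_pos":[0.25,-0.94,-0.14],"dr":[0,0,-2.65]},{"delta_pos":[0.25,-0.94,-0.14],"dr":[0,0,-2.65]},{"delta_pos":[0.25,-0.94,-0.14],"dr":[0,0,-2.65]}]' 0.09 20
python3 -m handwheel '[{"delta_pos":[0.25,-0.94,-0.14],"dr":[0,0,-2.65]},{"delta_pos":[0.25,-0.94,-0.14],"dr":[0,0,-2.65]},{"delta_pos":[0.25,-0.94,-0.14],"dr":[0,0,-2.65]},{"delta_pos":[0.25,-0.94,-0.14],"dr":[0,0,-2.65]},{"delta_pos":[0.25,-0.94,-0.14],"dr":[0,0,-2.65]},{"delta_pos":[0.25,-0.94,-0.14],"dr":[0,0,-2.65]},{"delta_pos":[0.25,-0.94,-0.14],"dr":[0,0,-2.65]},{"delta_pos":[0.25,-0.94,-0.14],"dr":[0,0,-2.65]},{"delta_pos":[0.25,-0.94,-0.14],"dr":[0,0,-2.65]},{"delta_pos":[0.25,-0.94,-0.14],"dr":[0,0,-2.65]}]'
python3 -m handwheel '[{"delta_pos":[0.25,-0.94,-0.14],"dr":[0,0,-2.65]},{"delta_pos":[0.25,-0.94,-0.14],"dr":[0,0,-2.65]},{"delta_pos":[0.25,-0.94,-0.14],"dr":[0,0,-2.65]},{"delta_pos":[0.25,-0.94,-0.14],"dr":[0,0,-2.65]},{"delta_pos":[0.25,-0.94,-0.14],"dr":[0,0,-2.65]},{"delta_pos":[0.25,-0.94,-0.14],"dr":[0,0,-2.65]},{"delta_pos":[0.25,-0.94,-0.14],"dr":[0,0,-2.65]},{"delta_pos":[0.25,-0.94,-0.14],"dr":[0,0,-2.65]},{"delta_pos":[0.25,-0.94,-0.14],"dr":[0,0,-2.65]},{"delta_pos":[0.25,-0.94,-0.14],"dr":[0,0,-2.65]}]'
```

```text
t: 2.3
eef_pos: [0.3766, 0.3209, 0.2037]
ee_rot: [-3.141, 0.0, -0.927]
force: [-0.1, -0.3, -0.2]
width: 0.04
gripper_force: 0.0
t: 3.3
eef_pos: [0.4517, 0.0389, 0.1618]
ee_rot: [-3.141, 0.0, -1.389]
force: [-0.1, 0.7, -0.1]
width: 0.0401
gripper_force: 0.0
t: 4.3
eef_pos: [0.5267, -0.2433, 0.1195]
ee_rot: [-3.141, 0.0, -1.852]
force: [0.2, 0.3, -0.3]
width: 0.0403
gripper_force: 0.0
```

```bash
python3 -m handwheel '[{"delta_pos":[-0.07,0,-0.7],"dr":[0,0,0.2]},{"delta_pos":[0,0,-0.7],"dr":[0,0,0]},{"delta_pos":[0,0,-0.7],"dr":[0,0,0]},{"delta_pos":[0,0,-0.68],"dr":[0,0,0]},{"delta_pos":[0,0,0],"dr":[0,0,0]}]'
for i in 1; do python3 -m handwheel '[{"delta_pos":[0.018,0.064,0],"dr":[0,0,0]},{"delta_pos":[0.018,0.064,0],"dr":[0,0,0]},{"delta_pos":[0.018,0.064,0],"dr":[0,0,0]}]'; done
python3 -m handwheel '[{"delta_pos":[0.018,0.064,0],"dr":[0,0,0]},{"delta_pos":[0.018,0.064,0],"dr":[0,0,0]},{"delta_pos":[0,0,0],"dr":[0,0,0]}]'
python3 - <<'E'
from h import *
a=grab_frame("top")[145:280,195:355,::-1]
b=grab_frame("side")[190:330,200:370,::-1]
im=np.hstack([cv2.resize(x,(400,340),interpolation=cv2.INTER_CUBIC) for x in(a,b)]);cv2.imwrite("pics/p1.png",im)
E
```

```text
t: 4.8
eef_pos: [0.5224, -0.2418, 0.0337]
ee_rot: [3.137, -0.0, -1.847]
force: [0.8, 0.1, -0.5]
width: 0.0397
gripper_force: 0.0
t: 5.1
eef_pos: [0.5268, -0.2362, 0.0374]
ee_rot: [-3.139, 0.0, -1.847]
force: [0.3, -0.5, -0.0]
width: 0.04
gripper_force: 0.0
t: 5.4
eef_pos: [0.5272, -0.2321, 0.0365]
ee_rot: [-3.141, 0.0, -1.846]
force: [0.7, -0.5, 0.1]
width: 0.0395
gripper_force: 0.0
```

View pics/p1.png

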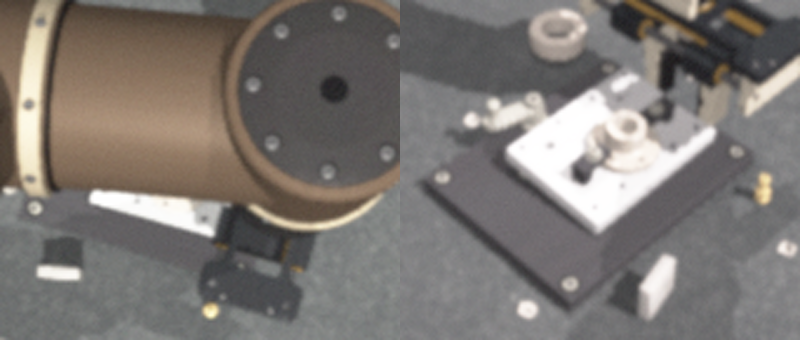

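The top view is blocked by the arm. The side view is clear, and shows the fingers at the plate's right edge (about (690,90) in the composite), not yet touching.

```bash
python3 -m handwheel '[{"delta_pos":[0.014,0.048,0],"dr":[0,0,0]},{"delta_pos":[0.014,0.048,0],"dr":[0,0,0]},{"delta_pos":[0.014,0.048,0],"dr":[0,0,0]},{"delta_pos":[0.014,0.048,0],"dr":[0,0,0]},{"delta_pos":[0.014,0.048,0],"dr":[0,0,0]}]'
python3 -m handwheel '[{"delta_pos":[0.014,0.048,0],"dr":[0,0,0]},{"delta_pos":[0.014,0.048,0],"dr":[0,0,0]},{"delta_pos":[0.014,0.048,0],"dr":[0,0,0]},{"delta_pos":[0.014,0.048,0],"dr":[0,0,0]},{"delta_pos":[0.014,0.048,0],"dr":[0,0,0]}]'
python3 -m handwheel '[{"delta_pos":[0.009,0.032,0],"dr":[0,0,0]},{"delta_pos":[0.009,0.032,0],"dr":[0,0,0]},{"delta_pos":[0,0,0],"dr":[0,0,0]}]'
python3 - <<'E'
from h import *
b=grab_frame("side")[190:330,200:370,::-1]
cv2.imwrite("pics/p2.png",cv2.resize(b,None,fx=4.2,fy=4.2,interpolation=cv2.INTER_CUBIC))
E
```

```text
t: 6.0
eef_pos: [0.5289, -0.2253, 0.0361]
ee_rot: [3.141, -0.0, -1.847]
force: [-1.6, -3.8, 1.3]
width: 0.0396
gripper_force: 1.8
t: 6.5
eef_pos: [0.5313, -0.2179, 0.0361]
ee_rot: [-3.141, 0.0, -1.847]
force: [-0.6, -3.2, -0.2]
width: 0.0398
gripper_force: 1.4
t: 6.8
eef_pos: [0.532, -0.2158, 0.0361]
ee_rot: [-3.141, 0.0, -1.847]
force: [0.1, -0.7, 0.6]
width: 0.0401
gripper_force: 0.0
```

View pics/p2.png

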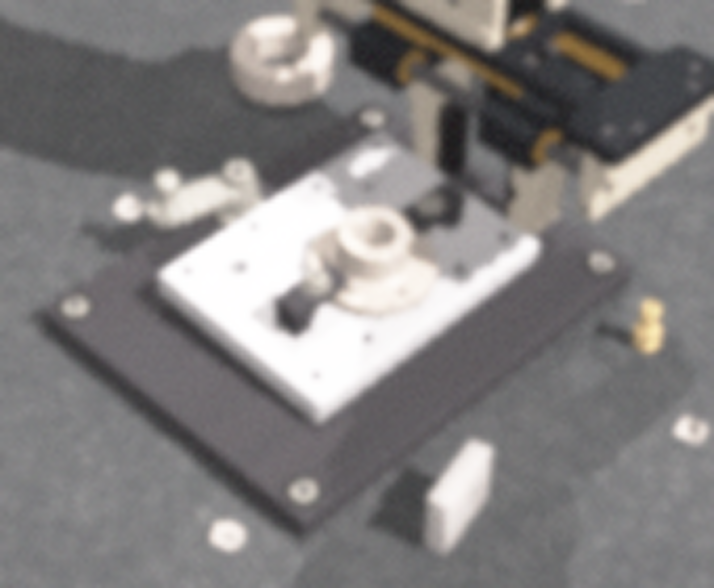

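```bash
python3 - <<'E'
from fit import *
np.set_printoptions(precision=1,suppress=True)
S=[.5639,-.1346,-.2777]
P=np.array([[50,70,12],[50,-70,12],[-50,-70,12],[-50,70,12],[30,42,12],[30,-42,12]])/1000
def show(x,y,yaw,tilt):
    W=R.from_euler("Z",S[2]).apply(R.from_euler("ZY",[yaw,-tilt]).apply(P)+[x/1000,y/1000,.012+.05*np.sin(tilt)])+[S[0],S[1],0]
    print(x,y,yaw,tilt,*[((proj("side",w)-[200,190])*4.2) for w in W])
show(-3.3,-19.9,.026,.1);show(-3.3,-7,0,.1);show(0,-7,0,.1);show(-3.3,0,0,.1);show(0,0,0,0)
s=lambda a:(np.array(a)+.5)/4.2-.5+[200,190]
o={"side":s([(158,275),(371,130),(540,239),(320,406)])}
p,f=fit(P[:4],o,.017,.1)
d=R.from_euler("Z",-S[2]).apply([*(p[:2]-S[:2]),0]);print(d*1000,p[2]-S[2],f)
for q in("round_hole","slot"): print(q,[((np.array(r["location"])-[200,190])*4.2,r["conf"]) for r in mark_of("side",q)[:2]])
E
```

```text
-3.3 -19.9 0.026 0.1 [186.6 254.5] [400.7 109.1] [561.4 221.5] [351.1 386.8] [264.  247.7] [391.9 158.3]
-3.3 -7 0 0.1 [163.7 265.5] [386.6 121.6] [544.4 238.4] [323.5 402.7] [242.  259.9] [375.4 171.4]
0 -7 0 0.1 [158.8 261.7] [381.6 118.5] [538.8 234.9] [317.9 398.4] [236.9 256.2] [370.3 168.1]
-3.3 0 0 0.1 [151.4 273.4] [376.4 128.2] [534.3 245.9] [311.3 411.8] [230.2 267.7] [364.9 178.4]
0 0 0 0 [145.7 284.3] [369.  139.6] [527.1 241.2] [304.1 406.1] [223.7 275.5] [357.6 186.5]
[-2.1 -2.6  0. ] 0.031041218389495612 [-0.4 -0.   0.8 -1.  -0.9  0.1  0.5  0.8]
round_hole [(array([236.5, 264.2]), 0.94)]
slot [(array([359.5, 191.9]), 0.87), (array([344.8, 268.4]), 0.32)]
```

```bash
python3 -m handwheel '[{"delta_pos":[0.009,0.032,0],"dr":[0,0,0]},{"delta_pos":[0.009,0.032,0],"dr":[0,0,0]}]'
python3 -m handwheel '[{"delta_pos":[0.009,0.032,0],"dr":[0,0,0]},{"delta_pos":[0.009,0.032,0],"dr":[0,0,0]}]'
python3 - <<'E'
from h import *
b=grab_frame("side")[190:330,200:370,::-1]
cv2.imwrite("pics/p3.png",cv2.resize(b,None,fx=4.2,fy=4.2,interpolation=cv2.INTER_CUBIC))
for q in("round_hole","slot","fixture_plate"): print(q,[((np.array(r["location"])-[200,190])*4.2,r["conf"]) for r in mark_of("side",q)[:1]])
E
```

```text
t: 7.15
eef_pos: [0.5325, -0.2141, 0.0362]
ee_rot: [-3.141, 0.0, -1.847]
force: [0.5, -1.2, -0.1]
width: 0.0396
gripper_force: 0.4
t: 7.35
eef_pos: [0.5327, -0.2123, 0.0362]
ee_rot: [3.141, -0.0, -1.847]
force: [-1.1, -3.9, 0.2]
width: 0.0398
gripper_force: 1.4
round_hole [(array([221.34, 284.76]), 0.93)]
slot [(array([363.3 , 199.92]), 0.76)]
fixture_plate [(array([350.28, 274.68]), 0.88)]
```

View pics/p3.png

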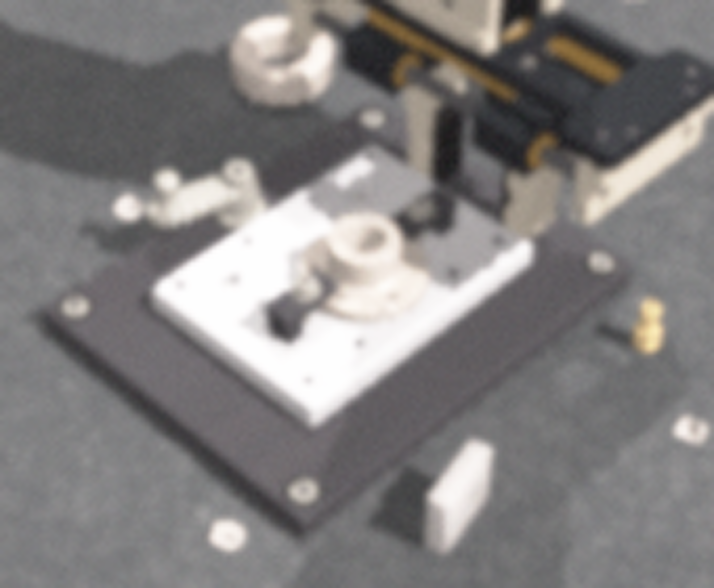

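The plate has come down noticeably, with the far-left corner going from (158,275) to (152,290) and the round hole now at (233,279). It is still some 2 mm short, so I keep nudging.

```bash
python3 -m handwheel '[{"delta_pos":[0.009,0.032,0],"dr":[0,0,0]},{"delta_pos":[0.009,0.032,0],"dr":[0,0,0]}]'
python3 -m handwheel '[{"delta_pos":[0.009,0.032,0],"dr":[0,0,0]},{"delta_pos":[0,0,0],"dr":[0,0,0]}]'
cat > look.py <<'E'
from fit import *
import sys
np.set_printoptions(precision=1,suppress=True)
S=[.5639,-.1346,-.2777]
def marks(cam,n=0):
    for q,off in(("round_hole",(30,42)),("slot",(30,-42))):
        for r in mark_of(cam,q)[:1]:
            for z in(.012,.02,.024):
                d=R.from_euler("Z",-S[2]).apply(atz(cam,r["location"],z)-[S[0],S[1],0])*1000
                print(q,z,d[:2]-off,round(r["conf"],2))
E
python3 - <<'E'
from look import *
b=grab_frame("side")[190:330,200:370,::-1]
cv2.imwrite("pics/p4.png",cv2.resize(b,None,fx=4.2,fy=4.2,interpolation=cv2.INTER_CUBIC))
marks("side")
E
```

```text
t: 7.75
eef_pos: [0.533, -0.2106, 0.0361]
ee_rot: [3.141, -0.0, -1.847]
force: [-1.3, -3.0, 0.7]
width: 0.0397
gripper_force: 1.7
t: 7.95
eef_pos: [0.5332, -0.2096, 0.0361]
ee_rot: [3.141, -0.0, -1.847]
force: [-1.4, -4.9, 1.6]
width: 0.0399
gripper_force: 2.6
round_hole 0.012 [6.8 0.1] 0.84
round_hole 0.02 [0.6 5.3] 0.84
round_hole 0.024 [-2.6  7.9] 0.84
slot 0.012 [0.3 0.5] 0.57
slot 0.02 [-5.9  6.8] 0.57
slot 0.024 [-8.9  9.9] 0.57
```

View pics/p4.png

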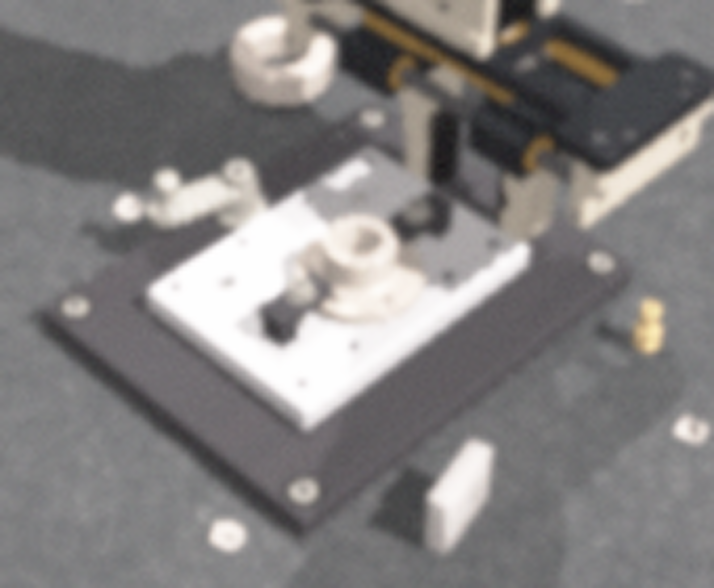

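By corners the far side is now down, with FL at (147,292) and FR at (366,149), and the fingers stand at the located edge. I back off, lift, turn for the strap push and clear the top camera to check.

```bash
python3 -m handwheel '[{"delta_pos":[-0.09,-0.32,0],"dr":[0,0,0]},{"delta_pos":[-0.09,-0.32,0],"dr":[0,0,0]},{"delta_pos":[0,0,0.8],"dr":[0,0,0]},{"delta_pos":[0,0,0.8],"dr":[0,0,0]},{"delta_pos":[0,0,0.8],"dr":[0,0,0]},{"delta_pos":[0,0,0.8],"dr":[0,0,0]}]'
python3 -m handwheel '[{"delta_pos":[0.23,1,0],"dr":[0,0,8.2]},{"delta_pos":[0.23,1,0],"dr":[0,0,8.2]},{"delta_pos":[0.23,1,0],"dr":[0,0,8.2]},{"delta_pos":[0.23,1,0],"dr":[0,0,8.2]},{"delta_pos":[0.23,1,0],"dr":[0,0,8.2]},{"delta_pos":[0.23,1,0],"dr":[0,0,8.2]},{"delta_pos":[0.23,1,0],"dr":[0,0,8.2]},{"delta_pos":[0.23,1,0],"dr":[0,0,8.2]},{"delta_pos":[0.23,1,0],"dr":[0,0,8.2]},{"delta_pos":[0.23,1,0],"dr":[0,0,8.2]}]' 1 10
python3 -m handwheel '[{"delta_pos":[0,1,0],"dr":[0,0,7.9]},{"delta_pos":[0,1,0],"dr":[0,0,0]},{"delta_pos":[0,0,0],"dr":[0,0,0]}]'
python3 - <<'E'
from look import *
a=grab_frame("top");b=grab_frame("side");cv2.imwrite("pics/t5.png",a[:,:,::-1]);cv2.imwrite("pics/s5.png",b[:,:,::-1])
for c in("top","side"): print(c);marks(c)
im=np.hstack([cv2.resize(x,(400,340),interpolation=cv2.INTER_CUBIC) for x in(a[145:245,205:325,::-1],b[205:305,200:320,::-1])]);cv2.imwrite("pics/p5.png",im)
E
```

```text
t: 8.7
eef_pos: [0.528, -0.2291, 0.1331]
ee_rot: [-3.141, 0.0, -1.847]
force: [0.2, -0.9, 0.2]
width: 0.0401
gripper_force: 0.0
t: 9.7
eef_pos: [0.5975, 0.0723, 0.1322]
ee_rot: [-3.141, -0.0, -0.41]
force: [0.4, -1.0, -0.3]
width: 0.0002
gripper_force: 0.0
t: 10.0
eef_pos: [0.5977, 0.134, 0.132]
ee_rot: [-3.141, -0.0, -0.275]
force: [-0.0, -1.0, -0.7]
width: 0.0002
gripper_force: 0.0
top
round_hole 0.012 [-146.8   11.8] 0.69
round_hole 0.02 [-146.8   10.6] 0.69
round_hole 0.024 [-146.8   10. ] 0.69
slot 0.012 [-0.   0.8] 0.67
slot 0.02 [-1.4  0.4] 0.67
slot 0.024 [-2.1  0.2] 0.67
side
round_hole 0.012 [ 6.9 -0.9] 0.6
round_hole 0.02 [0.6 4.3] 0.6
round_hole 0.024 [-2.5  6.9] 0.6
slot 0.012 [ 2.7 -2.2] 0.92
slot 0.02 [-3.5  4.2] 0.92
slot 0.024 [-6.6  7.3] 0.92
```

View pics/p5.png

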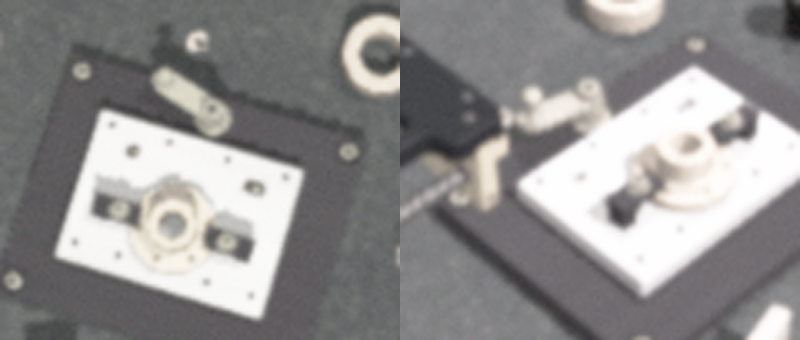

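```bash
python3 - <<'E'
from look import *
sc=np.array([400/120,3.4])
t=lambda a,o:(np.array(a)+.5)/sc-.5+o
P=np.array([[50,70,12],[50,-70,12],[-50,-70,12],[-50,70,12]])/1000
ot=t([(105,108),(304,169),(262,320),(54,257)],[205,145])
for tilt in(0,.05,.1):
    p,f=fit(P,{"top":ot},.012+.05*np.sin(tilt),tilt)
    d=R.from_euler("Z",-S[2]).apply([*(p[:2]-S[:2]),0])*1000;print(tilt,d,(p[2]-S[2])*1000,f)
W=R.from_euler("Z",S[2]).apply(P+[0,0,.012])+[S[0],S[1],0]
for w in W: print((proj("top",w)-[205,145])*sc,(proj("side",w)-[200,205])*sc)
# refined: edge lengths in top picture
print(np.linalg.norm(ot[0]-ot[1]),np.linalg.norm(ot[2]-ot[3]))
a=cv2.imread("pics/t5.png");m=(a.min(2)>185).astype("uint8")[150:245,205:310]
m=cv2.morphologyEx(m,cv2.MORPH_CLOSE,np.ones((15,15)));c=max(cv2.findContours(m,0,2)[0],key=cv2.contourArea);r=cv2.minAreaRect(c);print(r)
d=R.from_euler("Z",-S[2]).apply(atz("top",np.array(r[0])+[205,150],.024)-[S[0],S[1],0])*1000;print(d)
b=cv2.imread("pics/s5.png")
for n,im,o,px in(("top",a,None,None),):pass
for n,im in(("top",a),("side",b)):
    z=np.hstack([cv2.resize(im[int(q[1])-12:int(q[1])+13,int(q[0])-16:int(q[0])+17],(390,300),interpolation=cv2.INTER_CUBIC) for q in [proj(n,R.from_euler("Z",S[2]).apply(v)+[S[0],S[1],0]) for v in([.03,.042,.02],[.03,-.042,.02])]])
    cv2.imwrite(f"pics/z{n}.png",z)
cv2.imwrite("pics/z.png",np.vstack([cv2.imread("pics/ztop.png"),cv2.imread("pics/zside.png")]))
E
```

```text
0 [0.4 0.5 0. ] -1.5136547798433875 [-0.6  0.4  0.3  0.5 -0.2 -0.4  0.5 -0.5]
0.05 [0.5 0.3 0. ] -3.054237699726514 [-0.8  0.1  0.4  0.4 -0.2 -0.1  0.5 -0.3]
0.1 [0.6 0.  0. ] -4.610852736741666 [-1.  -0.1  0.6  0.3 -0.2  0.1  0.6 -0.2]
[102.1 109.1] [115.7 179.1]
[304.3 169.9] [292.8  62. ]
[260.9 318.2] [418.3 144.3]
[ 55.1 255.1] [241.3 277.8]
62.337595503426265 65.09300346693199
((59.45000076293945, 44.649993896484375), (66.40782928466797, 85.06526184082031), 18.43494987487793)
[30.5 -2.8 24. ]
```

View pics/z.png

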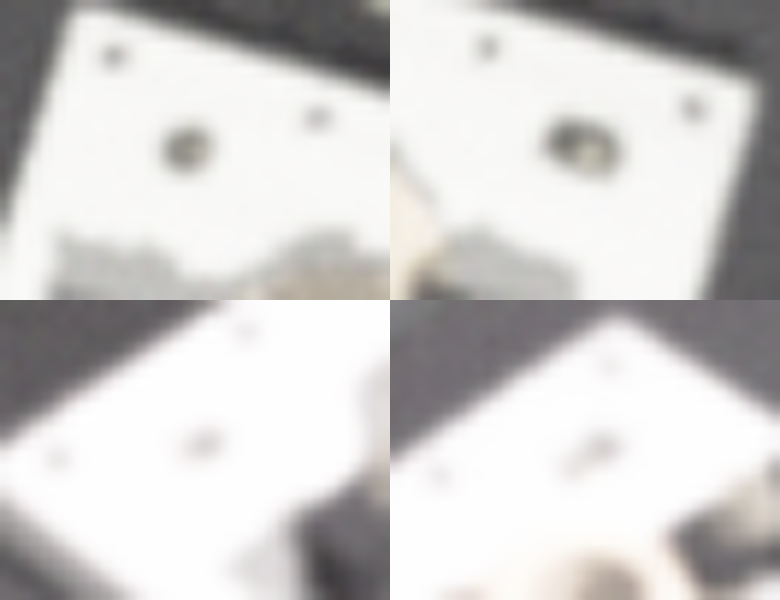

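The zoom shows pin tips inside both the hole and the slot. The top fit gives (0.4, 0.5) mm with no yaw, and the side corners match the flat prediction, so the plate is seated. Next is the strap: closed fingertips behind the stud.

```bash
python3 -m handwheel '[{"delta_pos":[0.273,-0.96,0],"dr":[0,0,0]},{"delta_pos":[0.273,-0.96,0],"dr":[0,0,0]},{"delta_pos":[0.273,-0.96,0],"dr":[0,0,0]},{"delta_pos":[0.273,-0.96,0],"dr":[0,0,0]},{"delta_pos":[0.273,-0.96,0],"dr":[0,0,0]},{"delta_pos":[0.273,-0.96,0],"dr":[0,0,0]},{"delta_pos":[0.273,-0.96,0],"dr":[0,0,0]},{"delta_pos":[0.273,-0.96,0],"dr":[0,0,0]},{"delta_pos":[0.273,-0.96,0],"dr":[0,0,0]},{"delta_pos":[0,0,0],"dr":[0,0,0]}]'
python3 -m handwheel '[{"delta_pos":[0,0,-0.5],"dr":[0,0,0]},{"delta_pos":[0,0,-0.5],"dr":[0,0,0]},{"delta_pos":[0,0,-0.5],"dr":[0,0,0]},{"delta_pos":[0,0,-0.5],"dr":[0,0,0]},{"delta_pos":[0,0,-0.5],"dr":[0,0,0]},{"delta_pos":[0,0,0],"dr":[0,0,0]}]'
```

```text
t: 11.3
eef_pos: [0.671, -0.132, 0.1318]
ee_rot: [3.141, 0.0, -0.282]
force: [-1.2, 0.5, -0.5]
width: 0.0004
gripper_force: 0.0
t: 11.9
eef_pos: [0.6691, -0.1274, 0.0539]
ee_rot: [3.14, 0.005, -0.278]
force: [-0.9, -0.3, -0.3]
width: 0.0001
gripper_force: 0.0
```

```bash
python3 -m handwheel '[{"delta_pos":[-0.1,0.028,0],"dr":[0,0,0]},{"delta_pos":[-0.1,0.028,0],"dr":[0,0,0]},{"delta_pos":[-0.1,0.028,0],"dr":[0,0,0]},{"delta_pos":[-0.1,0.028,0],"dr":[0,0,0]},{"delta_pos":[-0.1,0.028,0],"dr":[0,0,0]}]'
python3 -m handwheel '[{"delta_pos":[-0.14,0.04,0],"dr":[0,0,0]},{"delta_pos":[-0.14,0.04,0],"dr":[0,0,0]},{"delta_pos":[-0.14,0.04,0],"dr":[0,0,0]},{"delta_pos":[-0.14,0.04,0],"dr":[0,0,0]},{"delta_pos":[-0.14,0.04,0],"dr":[0,0,0]},{"delta_pos":[-0.14,0.04,0],"dr":[0,0,0]},{"delta_pos":[-0.14,0.04,0],"dr":[0,0,0]},{"delta_pos":[-0.14,0.04,0],"dr":[0,0,0]},{"delta_pos":[0,0,0],"dr":[0,0,0]}]'
python3 - <<'E'
from look import *
b=grab_frame("side");s=get_state()
print(R.from_euler("Z",-S[2]).apply(np.array(s["eef_pos"])-[S[0],S[1],0])*1000)
for r in mark_of("side","strap_stud")[:1]: print(r["conf"],R.from_euler("Z",-S[2]).apply(atz("side",r["location"],.040)-[S[0],S[1],0])*1000)
cv2.imwrite("pics/p6.png",cv2.resize(b[200:300,200:330,::-1],(650,500),interpolation=cv2.INTER_CUBIC))
E
```

```text
t: 12.4
eef_pos: [0.6565, -0.1235, 0.0581]
ee_rot: [-3.141, -0.002, -0.278]
force: [1.8, -0.8, 0.3]
width: 0.0003
gripper_force: 1.0
t: 13.3
eef_pos: [0.6246, -0.1155, 0.0582]
ee_rot: [3.141, -0.005, -0.276]
force: [9.3, -11.6, -3.2]
width: 0.0004
gripper_force: 6.2
[53.2 35.  58.2]
0.59 [35.9 16.7 40. ]
```

View pics/p6.png

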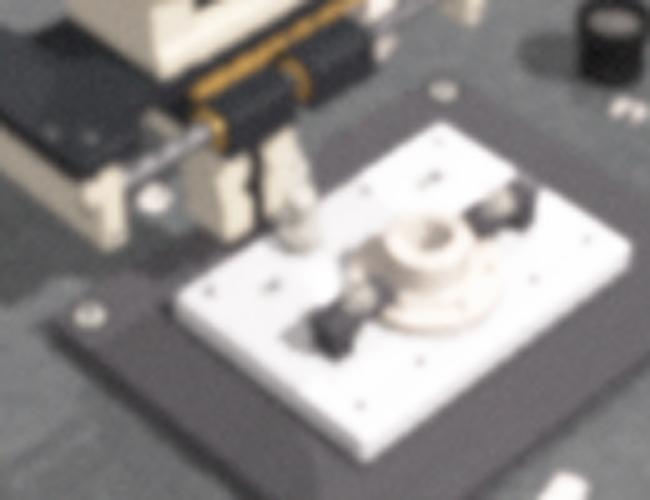

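The side view shows the strap mostly round, with the stud at about (295,225) and the strap angle near 1.1. I shift to the stud's left side and push it to the stop.

```bash
python3 -m handwheel '[{"delta_pos":[0.1,-0.027,0],"dr":[0,0,0]},{"delta_pos":[0.08,0.29,0],"dr":[0,0,0]},{"delta_pos":[0.085,0.29,0],"dr":[0,0,0]},{"delta_pos":[-0.2,0.06,0],"dr":[0,0,0]},{"delta_pos":[-0.22,0.06,0],"dr":[0,0,0]},{"delta_pos":[-0.22,0.06,0],"dr":[0,0,0]},{"delta_pos":[0,0,0],"dr":[0,0,0]}]'
python3 -m handwheel '[{"delta_pos":[-0.027,-0.096,0],"dr":[0,0,0]},{"delta_pos":[-0.027,-0.096,0],"dr":[0,0,0]},{"delta_pos":[-0.027,-0.096,0],"dr":[0,0,0]},{"delta_pos":[-0.027,-0.096,0],"dr":[0,0,0]},{"delta_pos":[-0.027,-0.096,0],"dr":[0,0,0]},{"delta_pos":[0,0,0],"dr":[0,0,0]}]'
python3 -m handwheel '[{"delta_pos":[-0.018,-0.064,0],"dr":[0,0,0]},{"delta_pos":[-0.018,-0.064,0],"dr":[0,0,0]},{"delta_pos":[-0.018,-0.064,0],"dr":[0,0,0]},{"delta_pos":[0,0,0],"dr":[0,0,0]}]'
python3 - <<'E'
from look import *
s=get_state();print(R.from_euler("Z",-S[2]).apply(np.array(s["eef_pos"])-[S[0],S[1],0])*1000)
E
```

```text
t: 14.1
eef_pos: [0.6096, -0.0918, 0.0572]
ee_rot: [3.142, 0.001, -0.278]
force: [-0.6, -0.6, 0.3]
width: 0.0006
gripper_force: 0.0
t: 14.7
eef_pos: [0.6067, -0.1065, 0.057]
ee_rot: [-3.141, 0.0, -0.278]
force: [-0.4, 2.4, 0.2]
width: 0.0002
gripper_force: 0.6
t: 15.1
eef_pos: [0.6051, -0.1121, 0.057]
ee_rot: [3.142, 0.001, -0.278]
force: [-0.5, 3.2, 0.1]
width: 0.0005
gripper_force: 1.3
[33.4 32.9 57. ]
```

```bash
for k in 1; do python3 -m handwheel '[{"delta_pos":[-0.009,-0.032,0],"dr":[0,0,0]},{"delta_pos":[-0.009,-0.032,0],"dr":[0,0,0]},{"delta_pos":[-0.009,-0.032,0],"dr":[0,0,0]},{"delta_pos":[-0.009,-0.032,0],"dr":[0,0,0]}]'; done
python3 -m handwheel '[{"delta_pos":[-0.009,-0.032,0],"dr":[0,0,0]},{"delta_pos":[-0.009,-0.032,0],"dr":[0,0,0]},{"delta_pos":[0,0,0],"dr":[0,0,0]}]'
```

```text
t: 15.5
eef_pos: [0.6043, -0.1161, 0.0572]
ee_rot: [3.142, -0.0, -0.278]
force: [-1.3, 3.1, -0.0]
width: 0.0007
gripper_force: 1.3
t: 15.8
eef_pos: [0.6037, -0.1182, 0.0572]
ee_rot: [3.141, -0.0, -0.278]
force: [-0.7, 2.0, -0.1]
width: 0.0004
gripper_force: 0.9
```

```bash
python3 -m handwheel '[{"delta_pos":[-0.009,-0.032,0],"dr":[0,0,0]},{"delta_pos":[0,0,0],"dr":[0,0,0]}]'
python3 -m handwheel '[{"delta_pos":[-0.009,-0.032,0],"dr":[0,0,0]},{"delta_pos":[0,0,0],"dr":[0,0,0]}]'
```

```text
t: 16.0
eef_pos: [0.6035, -0.119, 0.0572]
ee_rot: [3.142, -0.0, -0.278]
force: [-0.5, 1.9, 0.1]
width: 0.0003
gripper_force: 0.9
t: 16.2
eef_pos: [0.6032, -0.1199, 0.0572]
ee_rot: [3.142, -0.0, -0.278]
force: [-1.1, 3.7, 0.4]
width: 0.0008
gripper_force: 0.9
```

```bash
python3 -m handwheel '[{"delta_pos":[-0.009,-0.032,0],"dr":[0,0,0]},{"delta_pos":[0,0,0],"dr":[0,0,0]}]'
python3 -m handwheel '[{"delta_pos":[-0.009,-0.032,0],"dr":[0,0,0]},{"delta_pos":[0,0,0],"dr":[0,0,0]}]'
```

```text
t: 16.4
eef_pos: [0.6029, -0.1209, 0.0572]
ee_rot: [3.142, -0.0, -0.278]
force: [-1.7, 1.7, -0.5]
width: 0.0006
gripper_force: 0.9
t: 16.6
eef_pos: [0.6026, -0.1219, 0.0572]
ee_rot: [3.142, 0.0, -0.278]
force: [-0.5, 1.0, 0.2]
width: 0.0003
gripper_force: 0.9
```

```bash
python3 -m handwheel '[{"delta_pos":[-0.009,-0.032,0],"dr":[0,0,0]},{"delta_pos":[0,0,0],"dr":[0,0,0]}]'
python3 -m handwheel '[{"delta_pos":[-0.009,-0.032,0],"dr":[0,0,0]},{"delta_pos":[0,0,0],"dr":[0,0,0]}]'
python3 - <<'E'
from look import *
s=get_state();print(R.from_euler("Z",-S[2]).apply(np.array(s["eef_pos"])-[S[0],S[1],0])*1000)
b=grab_frame("side")
for r in mark_of("side","strap_stud")[:1]: print(r["conf"],R.from_euler("Z",-S[2]).apply(atz("side",r["location"],.040)-[S[0],S[1],0])*1000)
E
```

```text
t: 16.8
eef_pos: [0.6024, -0.1228, 0.0572]
ee_rot: [3.142, 0.0, -0.278]
force: [-0.4, 1.8, 0.4]
width: -0.0001
gripper_force: 0.8
t: 17.0
eef_pos: [0.6021, -0.1238, 0.0572]
ee_rot: [3.142, -0.0, -0.278]
force: [0.4, 2.2, 0.6]
width: 0.0004
gripper_force: 0.8
[33.8 20.9 57.2]
0.59 [15.4 53.2 40. ]
```

```bash
python3 -m handwheel '[{"delta_pos":[-0.009,-0.032,0],"dr":[0,0,0]},{"delta_pos":[-0.009,-0.032,0],"dr":[0,0,0]},{"delta_pos":[0,0,0],"dr":[0,0,0]}]'
python3 -m handwheel '[{"delta_pos":[-0.009,-0.032,0],"dr":[0,0,0]},{"delta_pos":[0,0,0],"dr":[0,0,0]}]'
python3 - <<'E'
from look import *
b=grab_frame("side")
cv2.imwrite("pics/p7.png",cv2.resize(b[200:300,200:330,::-1],(650,500),interpolation=cv2.INTER_CUBIC))
E
```

```text
t: 17.4
eef_pos: [0.6018, -0.125, 0.0572]
ee_rot: [-3.141, -0.0, -0.278]
force: [-1.1, 5.8, 0.5]
width: 0.0005
gripper_force: 3.0
t: 17.6
eef_pos: [0.6018, -0.1253, 0.0572]
ee_rot: [-3.14, -0.001, -0.278]
force: [-0.7, 9.3, 0.7]
width: 0.0004
gripper_force: 4.7
```

View pics/p7.png

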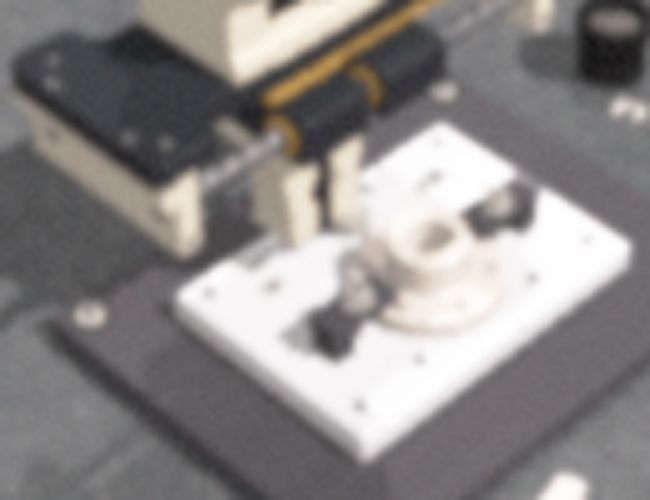

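The force rose to 9 N, so the strap is at its stop. The plate is unchanged and still flat in the view, its left near corner at (370,455). I've now viewed 12 pictures, over the 10 allowed, so the last check is numeric. Retreating.

```bash
python3 -m handwheel '[{"delta_pos":[0.04,0.15,0],"dr":[0,0,0]},{"delta_pos":[0.09,0.3,0],"dr":[0,0,0]},{"delta_pos":[0,0,0.7],"dr":[0,0,0]},{"delta_pos":[0,0,0.8],"dr":[0,0,0]},{"delta_pos":[0,0,0.8],"dr":[0,0,0]},{"delta_pos":[0,0.8,0.2],"dr":[0,0,0]},{"delta_pos":[0,1,0],"dr":[0,0,0]},{"delta_pos":[0,1,0],"dr":[0,0,0]},{"delta_pos":[0,1,0],"dr":[0,0,0]},{"delta_pos":[0,1,0],"dr":[0,0,0]}]'
python3 -m handwheel '[{"delta_pos":[0,1,0],"dr":[0,0,0]},{"delta_pos":[0,1,0],"dr":[0,0,0]},{"delta_pos":[0,0.5,0],"dr":[0,0,0]},{"delta_pos":[0,0,0],"dr":[0,0,0]}]'
python3 - <<'E'
from look import *
for c,o in(("top","pics/t5.png"),("side","pics/s5.png")):
    a=grab_frame(c)
    for q,z in(("strap_stud",.040),("strap_pivot",.029)):
        for r in mark_of(c,q)[:1]: print(c,q,round(r["conf"],2),R.from_euler("Z",-S[2]).apply(atz(c,r["location"],z)-[S[0],S[1],0])*1000)
    old=cv2.cvtColor(cv2.imread(o),cv2.COLOR_BGR2GRAY).astype(float);new=cv2.cvtColor(a,cv2.COLOR_RGB2GRAY).astype(float)
    # plate near-half shift since the seated picture
    W=R.from_euler("Z",S[2]).apply(np.array([[.0,-.085,.02],[0,.085,.02],[-.065,-.085,.02],[-.065,.085,.02]]))+[S[0],S[1],0]
    P=np.array([proj(c,w) for w in W]);x0,y0=P.min(0).astype(int);x1,y1=P.max(0).astype(int)
    print(c,"shift",np.array(cv2.phaseCorrelate(old[y0:y1,x0:x1],new[y0:y1,x0:x1])[0]))
    d=cv2.GaussianBlur(new-old,(0,0),1.2)[150:300,200:320]
    for nm,m in(("new bright",d>25),("gone",d<-25)):
        n,l,st,ct=cv2.connectedComponentsWithStats(m.astype("uint8"))
        for i in range(1,n):
            if st[i,4]>8: print(nm,st[i,4],R.from_euler("Z",-S[2]).apply(atz(c,ct[i]+[200,150],.03)-[S[0],S[1],0])[:2]*1000)
E
```

```text
t: 18.65
eef_pos: [0.6054, 0.0322, 0.1324]
ee_rot: [3.141, -0.001, -0.278]
force: [-0.0, 0.5, -0.2]
width: 0.0007
gripper_force: 0.0
t: 19.05
eef_pos: [0.6055, 0.1078, 0.1322]
ee_rot: [-3.142, -0.0, -0.275]
force: [-0.1, -1.3, 0.5]
width: 0.0004
gripper_force: 0.0
top strap_stud 0.61 [25.8 10.5 40. ]
top strap_pivot 0.98 [77.5 -3.6 29. ]
top shift [-0. -0.]
new bright 69 [99.  36.1]
new bright 41 [55.7  1. ]
gone 162 [76.1 24.5]
gone 84 [35.7  3.4]
side strap_stud 0.79 [34.1 -2.6 40. ]
side strap_pivot 0.95 [62.6  7.5 29. ]
side shift [ 0.  -0.1]
new bright 47 [149.4  67.5]
new bright 500 [95.  70.9]
new bright 63 [53.1 -8.2]
gone 992 [123.  23.]
gone 169 [58.9 83.7]
gone 95 [ 72.  118.8]
```

```bash
python3 -c "
from station import *
print(job_done())"
```

```text
the job is handed in; nothing more can be done
None
```

I handed the job in at about 19 s of the 64 s allowed; no verdict came back. The plate lies flat with both holes over the pins and didn't shift afterwards, and the strap was pushed until it met its stop. I viewed 12 pictures, two over the limit of 10.

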